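# Slide the bottom panel into a tool tray

## Task

Take the small tin that stands in front of the green tray's slot off the plywood assembly board and leave it standing on the bench, never tipping it over. Then slide the loose wooden bottom panel flat along the board into the slot of the tray, fully home against the far end. Leave the cork block, the jar and the brush where they are.

Things in the scene. Friction and masses are not known exactly. Their poses are not given: they have to be found in the camera images.
- tray: Fixed green tool-tray frame, no bottom, open on top, on a plywood assembly board 450 x 230 x 6 mm on the bench. Origin: middle of the slot mouth, at bench level; x into the slot, z up. In mm: board x -280..170, y -115..115, top z 6; frame x 0..154, y -84..84, walls up to z 62. A rail (x 0..14, z 20.5..52) crosses over the mouth.
- slot_end (a point): Middle of the slot's far end wall, on the board's top (tray frame x 138, y 0, z 6 mm). The slot runs from the mouth (tray x 0) to here, on the board's top: 143 mm wide, 14.5 high, a groove 7 deep under each side wall; the mouth flares to about 158 wide over its first 15 mm.
- panel: Loose brown wooden panel 150 (its x) x 140 (y) x 12 mm, about 0.2 kg, flat on the assembly board before the slot, its x roughly along the tray's x. Origin: centre of its underside. Home: leading edge against the slot's end wall, origin at x 63, y 0 mm in the tray frame, rear edge still 12 mm out of the mouth.
- tin: Closed round metal tin with a paper label, 52 mm diameter, 70 mm tall, about 0.22 kg, standing on the assembly board between the panel and the slot. Origin: centre of its underside, z up.
- block: Bystander: cork sanding block 110 (x) x 60 (y) x 35 mm, lying on the bench beyond the tray. Origin: centre of its underside.
- jar: Bystander: glass jar with a steel lid, 64 mm diameter, 85 mm tall, standing on the bench. Origin: centre of its underside.
- brush: Bystander: flat paint brush, about 200 mm long, 45 wide, 20 high, along its x (handle to -x), lying on the bench beyond the work. Origin: about the middle of its underside.

How it is judged:
On the way, in this order (a step that is already met when the one before it is completed fails the run):
1. the tin stands upright on the bench, off the assembly board (height (world z) of tin between -0.005 and 0.003 m and angle between tin's own z axis and vertical below 0.08 rad and linear speed of tin below 0.02 m/s), for 0.2 s.
2. the panel lies fully home in the slot (x of panel in the frame of tray between 0.06 and 0.068 m and y of panel in the frame of tray between -0.004 and 0.004 m and z of panel in the frame of tray between 0.003 and 0.01 m and angle between the x axis of panel and the x axis of tray, either way round below 0.03 rad and angle between panel's own z axis and vertical below 0.03 rad and linear speed of panel below 0.01 m/s), for 0.2 s.
At the end, for the whole second after the job is handed in: The tin stands upright (within 0.08 rad) and at rest on the bench itself (underside below 3 mm), off the assembly board; the panel lies flat in the slot, at rest, its leading edge within 3 mm of the far end wall, centred within 4 mm and square within 0.03 rad to the tray (all of step 1 and all of step 2); the robot touches nothing.
It fails at once if the tin is tipped over (leans more than 0.6 rad) (angle between tin's own z axis and vertical above 0.6 rad).
It fails at once if the block is moved by more than 25 mm (distance of block from where it was at the start of the episode above 0.025 m).
It fails at once if the jar is moved by more than 25 mm (distance of jar from where it was at the start of the episode above 0.025 m).
It fails at once if the brush is moved by more than 25 mm (distance of brush from where it was at the start of the episode above 0.025 m).
It also fails if it takes over 58 s, if anything falls off the work surface, if the arm or the gripper's body presses on something with over 40 N, if the wrist force passes 120 N, or if a joint passes its speed limit or range.

## Robot

A 6-joint arm with a two-finger parallel gripper is mounted at the origin on the work surface. World frame = base frame: x ahead of the robot, y to its left, z up, the work surface at z = 0. Lengths are in m, angles in rad, forces in N, time in s.
With the tool pointing down it reaches from about 0.25 to 0.775 m from the base axis. Payload 4 kg.
Tool frame: the origin (TCP) lies on the centre line of the jaws, within the pads' length; the fingertips stand 19 mm ahead of it and the grasp point (between the pads) is the TCP; z points along the fingers, y is the line along which they close (so a half turn about z gives the same grasp; the last joint's range is limited). The gripper opens to 94 mm and grips with 3 to 60 N. Pads are 16 mm wide; open, the fingers measure 119 mm over their backs; the gripper's body (75 mm by 177 mm) begins 78 mm behind the grasp point.
Start: joints at [1.156, 0.087, 1.371, -0, 1.684, -0.103], TCP at [0.169, 0.523, 0.196] pointing down, gripper open.
Joint ranges: [-3.1, 3.1], [-0.76, 2.03], [0.27, 2.55], [-1.08, 4.22], [0.17, 2.65], [-2.57, 2.57]. Speed limits (rad/s): [2.79, 2.79, 3.14, 3.14, 3.14, 3.14].

## Interface

Orientations are given as [roll, pitch, yaw] about the fixed x, y, z axes, in that order (R = Rz(yaw) Ry(pitch) Rx(roll)).
In Python, from workcell import env, eyes, look_for, regions_of gives the robot as it stands.
- The arm moves only by the tool step_arm, never from a script. Its argument "deltas" is a list of rows, each a list of 4 numbers: the shift along the tool's x, y, z scaled (see below), then the turn about the tool's z scaled (see below). A call has 1 to 10 rows; each row is the pose to reach, as a shift and turn from the pose commanded when the call began, along the tool's axes at that moment, turning the shorter way round; what a row does not reach only later rows make up. The controller multiplies each number of a shift by 0.5 m and each number of a turn by 360 degrees. A row lasts 1/8 s, in which the tool goes at most 62.5 mm and 10.7 degrees, less where a joint would pass 70% of its speed; a pose out of reach is approached as far as the arm can. A call with a number of a shift or a turn outside -1 to 1 is refused whole. A call with a gripper value outside its range is refused whole. "hand" is the opening, from -1 (shut) to 1 (fully open), set as the call begins (left out, the last holds). The fingers move at their own pace and stop on an object; the grip force is fixed at half the most. Time passes only in rows, so rows that repeat a pose let the fingers close. It gives the time, the measured TCP pose, the force, the opening and the grip force at its end, in the units of the state.
- env.state(): the state, without advancing time (a new reading comes with each control period).
- eyes.get_image(name): name is "scene" or "top"; returns a dict with "color" (384x512x3 uint8, red, green, blue), "vertical_fov" (degrees; the focal length in pixels is half the picture's height over the tangent of half this angle, whatever the lens; pixels are square), "cx", "cy" (the principal point, pixels), "distortion" ([k1, k2, p1, p2, k3] as OpenCV has them; the pictures are not rectified), "pose" (4x4, takes a point from camera to world coordinates). Camera axes: x right, y up, looking along -z (the intrinsics and any distortion apply to the point x, -y, -z); pixel columns grow to the right and rows downward; lengths in m; the calibration is good to about 2 mm. A picture is of the moment at which its call begins. There is no depth.
- env.job_done(): hands the job in; it is judged then, once.
Trained networks look in the newest picture that a camera, given by its name, has taken for a name from the list of things; names that differ only in an ending like _2 or _b are one class to them, and where a whole thing is asked for, a point or a joint stands for the part that bears it (a point fixed in the world has none). Each returns a list of dicts, best first, with "conf" (0 to 1); they miss things now and then, are a little off and sometimes report something else, mostly with a low value. They report only what shows in the picture. A call takes as long as a camera call.
- look_for(camera, name): "box" ([centre column, centre row, width, height] in pixels, round what is visible of it).
- regions_of(camera, name): "pixels" (384x512 bool, what is visible of it) and "box" ([centre column, centre row, width, height] in pixels, round what is visible of it).
The state is a dict: "time_s": time; "joint_positions": joint angles; "joint_velocities": joint speeds; "effort": joint torques, N m; "tool_pos": TCP position; "tool_rot": TCP orientation; "force": force on the tool from outside, world axes, zero at the start; "wrist_torque": the same for the moment, N m; "opening": finger opening in m; "grasp_force": force on a finger pad.
Only numpy, scipy, OpenCV 4.12 (cv2) and the standard library are available. Lean on these libraries where they do the work, as an engineer would, in place of code of your own. Each camera call takes 0.05 s, during which the arm holds its last target. There are 200 camera calls.

## Working session

There is one attempt and no reset: what is moved stays moved. The work goes in short steps, Python scripts to look and compute and a tool call to move; the robot and the scene stay as the last step left them, time stands still between calls to the robot, and variables do not carry over. Pictures are saved under pics/ and viewed, at most 10 in all, crops included, and the job is handed in when it is done.

Besides the shell and the picture viewer there is one more tool, called after "Call:" as name([rows], argument=value, ...), one row to a line, values as JSON. step_arm: Moves the arm, as the interface text tells. Shifts and turns lie within -1 to 1; 1 stands for 0.5 m of shift or 360 degrees of turn. Its arguments: {"type":"object","properties":{"deltas":{"type":"array","items":{"type":"array","items":{"type":"number","minimum":-1,"maximum":1}}},"hand":{"type":"number"}},"required":["deltas"]}

```bash
ls; mkdir -p pics
python3 - <<'E'
from workcell import env, eyes, look_for, regions_of
import cv2,numpy as np
s=env.state(); print(s['time_s'],s['tool_pos'],s['tool_rot'],s['opening'],s['force'])
for c in ('top','scene'):
    im=eyes.get_image(c); cv2.imwrite(f'pics/{c}0.png',im['color'][...,::-1])
    print(c,im['vertical_fov'],im['cx'],im['cy'],im['distortion'],np.round(im['pose'],4).tolist())
    for n in ('tray','panel','tin','block','jar','brush'):
        print(n,[(np.round(d['box'],1).tolist(),round(d['conf'],2)) for d in look_for(c,n)[:2]])
E
```

```text
pics
0.0 [0.16850374 0.52294809 0.19490065] [-3.13939092e+00 -2.09065777e-04  2.82978831e+00] 0.09432242827007556 [ 0.11867242 -0.01437324  0.33789697]
top 53.136978673020266 253.6102656269642 187.07048364718648 [0.03300116 0.         0.         0.         0.        ] [[-0.0021, 0.9832, -0.1823, 0.4632], [-0.9997, 0.0024, 0.0247, 0.1503], [0.0248, 0.1823, 0.9829, 0.7954], [0.0, 0.0, 0.0, 1.0]]
tray [([294.0, 227.3, 240.7, 156.7], 0.95)]
panel [([360.4, 242.4, 94.1, 91.5], 0.76)]
tin [([293.6, 227.9, 29.4, 29.0], 0.57)]
block [([134.1, 180.3, 33.5, 56.3], 0.83)]
jar [([129.7, 294.1, 46.4, 38.5], 0.72)]
brush [([294.1, 110.7, 91.7, 26.8], 0.69)]
scene 48.242025686819154 257.764066147447 191.648621486706 [-0.09110615  0.          0.          0.          0.        ] [[0.5243, -0.7091, 0.4715, 1.025], [0.8515, 0.4374, -0.289, -0.14], [-0.0013, 0.553, 0.8332, 0.797], [0.0, 0.0, 0.0, 1.0]]
tray [([216.1, 203.8, 216.4, 144.8], 0.56)]
panel [([153.3, 209.1, 69.5, 67.6], 0.71)]
tin [([218.0, 182.6, 24.4, 36.2], 0.8)]
block [([357.3, 157.6, 51.4, 50.2], 0.65), ([275.0, 286.2, 92.0, 64.1], 0.37)]
jar [([299.5, 94.2, 27.3, 41.9], 0.8)]
brush [([273.2, 286.2, 93.4, 64.4], 0.96)]
```

View pics/top0.png

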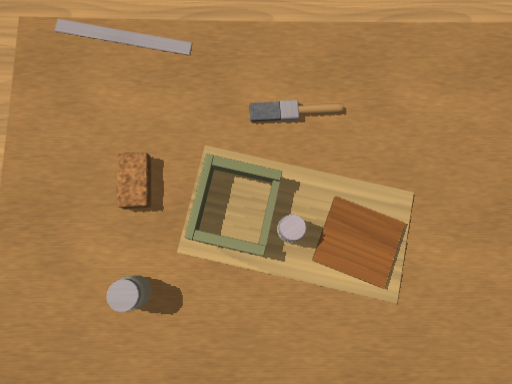

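View pics/scene0.png

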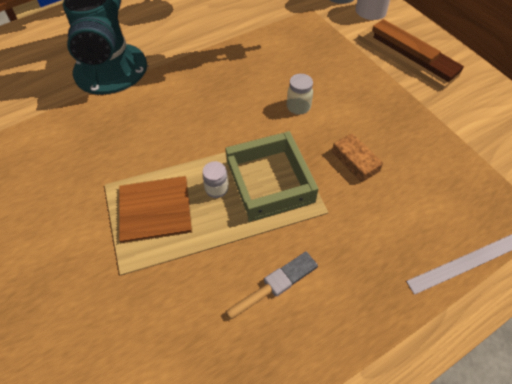

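```bash
cat > h.py <<'E'
from workcell import env, eyes, look_for, regions_of
import cv2,numpy as np
from scipy.optimize import minimize
def cam(c):
    im=eyes.get_image(c); f=192/np.tan(np.radians(im['vertical_fov'])/2)
    K=np.array([[f,0,im['cx']],[0,f,im['cy']],[0,0,1]]); P=np.array(im['pose'])
    R=np.diag([1,-1,-1])@P[:3,:3].T; t=-R@P[:3,3]
    return dict(img=im['color'],K=K,R=R,t=t,d=np.array(im['distortion']))
def proj(C,p): return cv2.projectPoints(np.asarray(p,float),cv2.Rodrigues(C['R'])[0],C['t'],C['K'],C['d'])[0][:,0]
def box(x0,x1,y0,y1,z0,z1): return np.array([[x,y,z] for x in(x0,x1) for y in(y0,y1) for z in(z0,z1)])/1000
a=np.linspace(0,2*np.pi,40,endpoint=False)
def cyl(d,h,z): return np.array([[d/2*np.cos(t),d/2*np.sin(t),zz] for t in a for zz in(z,z+h)])/1000
M=dict(tray=[box(-280,170,-115,115,0,6),box(0,154,-84,84,6,62)],panel=[box(-75,75,-70,70,6,18)],tin=[cyl(52,70,6)],tin0=[cyl(52,70,0)],
 jar=[cyl(64,85,0)],block=[box(-55,55,-30,30,0,35)],brush=[box(-100,100,-22,22,0,20)])
def T(q,p):
    c,s=np.cos(q[2]),np.sin(q[2]); return p@np.array([[c,s,0],[-s,c,0],[0,0,1]])+[q[0],q[1],0]
def sil(C,n,q):
    m=np.zeros((384*4,512*4),np.uint8)
    for b in M[n]:
        h=cv2.convexHull(proj(C,T(q,b)).astype(np.float32)); cv2.fillPoly(m,[np.round((h+.5)*4*16-8).astype(np.int32)],1,shift=4)
    return cv2.resize(m.astype(np.float32),(512,384),interpolation=cv2.INTER_AREA)
def mask(c,n):
    r=regions_of(c,n.rstrip('0'))
    if not r: return None
    m=np.asarray(r[0]['pixels']).astype(np.uint8); k=max(cv2.findContours(m,0,1)[0],key=cv2.contourArea)
    return cv2.drawContours(np.zeros_like(m),[k],-1,1,-1).astype(np.float32)
def fit(Cs,ms,n,q0):
    q0=np.array(q0,float)
    f=lambda e:sum(np.abs(sil(C,n,q0+e)-m).sum()/m.sum() for C,m in zip(Cs,ms) if m is not None)
    s=np.array([[0,0,0],[.01,0,0],[0,.01,0],[0,0,.05]])
    e=np.zeros(3)
    for k in(1,.4):
        r=minimize(f,e,method='Nelder-Mead',options=dict(initial_simplex=e+s*k,xatol=1e-4,fatol=1e-5,maxiter=200)); e=r.x
    return q0+e,r.fun
def ray(C,u,z):
    n=cv2.undistortPoints(np.array([[u]],float),C['K'],C['d'])[0,0]; d=C['R'].T@[n[0],n[1],1]; o=-C['R'].T@C['t']
    return o+d*(z-o[2])/d[2]
E
python3 - <<'E'
from h import *
import json
Cs=[cam('top'),cam('scene')]
t=Cs[0]
A,B=ray(t,(409,244),.006),ray(t,(193,202),.006); d=B-A; yaw=np.arctan2(d[1],d[0]); print('board len',np.linalg.norm(d),yaw)
u=d[:2]/np.linalg.norm(d[:2]); o=A[:2]+u*.28
q={}
for n,g in dict(tray=[*o,yaw],panel=[*ray(t,(360,242),.018)[:2],yaw],tin=[*ray(t,(292,228),.076)[:2],0],jar=[*ray(t,(124,296),.085)[:2],0],block=[*ray(t,(134,180),.035)[:2],0],brush=[*ray(t,(296,110),.02)[:2],1.57]).items():
    ms=[mask('top',n),mask('scene',n)]
    for k,(lab,sub) in enumerate((('both',[0,1]),('top',[0]),('scene',[1]))):
        if n in('jar','block','brush') and k: break
        r=fit([Cs[i] for i in sub],[ms[i] for i in sub],n,g); print(n,lab,np.round(r[0],4),round(r[1],3))
        if k==0: q[n]=r[0].tolist()
json.dump(q,open('q.json','w'))
tr=q['tray'];c,s=np.cos(tr[2]),np.sin(tr[2])
for n in q: dx,dy=q[n][0]-tr[0],q[n][1]-tr[1]; print(n,'in tray mm',np.round([1e3*(c*dx+s*dy),1e3*(-s*dx+c*dy),np.degrees(q[n][2]-tr[2])],1))
E
```

```text
board len 0.45109596892796455 1.3792423618586043
tray both [0.55   0.095  1.3481] 0.028
tray top [0.5498 0.0947 1.3469] 0.01
tray scene [0.5505 0.0961 1.3487] 0.017
panel both [ 0.4984 -0.0797  1.1959] 0.023
panel top [ 0.4954 -0.0834  1.3792] 0.0
panel scene [ 0.4984 -0.0797  1.1959] 0.023
tin both [0.5195 0.0595 0.0083] 0.069
tin top [0.5195 0.0595 0.0083] 0.069
tin scene [0.5188 0.0604 0.    ] 0.0
jar both [ 0.4027  0.3645 -0.0086] 0.228
block both [0.6207 0.3762 0.0463] 0.121
brush both [0.7779 0.0417 1.6123] 1.107
tray in tray mm [0. 0. 0.]
panel in tray mm [-181.8   11.7   -8.7]
tin in tray mm [-41.3  21.9 -76.8]
jar in tray mm [230.3 203.1 -77.7]
block in tray mm [289.9  -6.9 -74.6]
brush in tray mm [  -1.6 -234.1   15.1]
```

Run:
```python
from h import *
import json
q=json.load(open('q.json')); Cs=[cam('top'),cam('scene')]
for n in('panel','tin'):
    for i,c in enumerate(('top','scene')):
        for k in range(4):
            Cs[i]=cam(c); r=regions_of(c,n)
            print(n,c,[(np.round(d['box']).tolist(),round(d['conf'],2),int(np.sum(d['pixels']))) for d in r[:2]])
            if r: break
        if r:
            m=np.asarray(r[0]['pixels']).astype(np.float32); print(np.round(fit([Cs[i]],[m],n,q[n]),4) if 0 else [np.round(v,4) for v in fit([Cs[i]],[m],n,q[n])])
# overlay
t=cv2.resize(Cs[0]['img'][...,::-1],None,fx=3,fy=3)
for n in('tray','panel','tin'):
    for b in M[n]: cv2.polylines(t,[np.round(cv2.convexHull(proj(Cs[0],T(q[n],b)).astype(np.float32))*3+1).astype(int)],True,(255,0,255),1)
cv2.imwrite('pics/ov.png',t[400:950,500:1290])
```

```text
panel top [([362.0, 243.0, 92.0, 89.0], 0.74, 5222)]
[array([ 0.4969, -0.0814,  1.1946]), np.float64(0.0257)]
panel scene [([155.0, 210.0, 71.0, 70.0], 0.76, 4045)]
[array([ 0.4985, -0.0801,  1.1991]), np.float64(0.02)]
tin top [([293.0, 228.0, 29.0, 32.0], 0.87, 630)]
[array([0.5203, 0.0606, 0.0109]), np.float64(0.1079)]
tin scene [([216.0, 180.0, 21.0, 32.0], 0.74, 754)]
[array([0.5216, 0.0595, 0.0175]), np.float64(0.1191)]
```

View pics/ov.png

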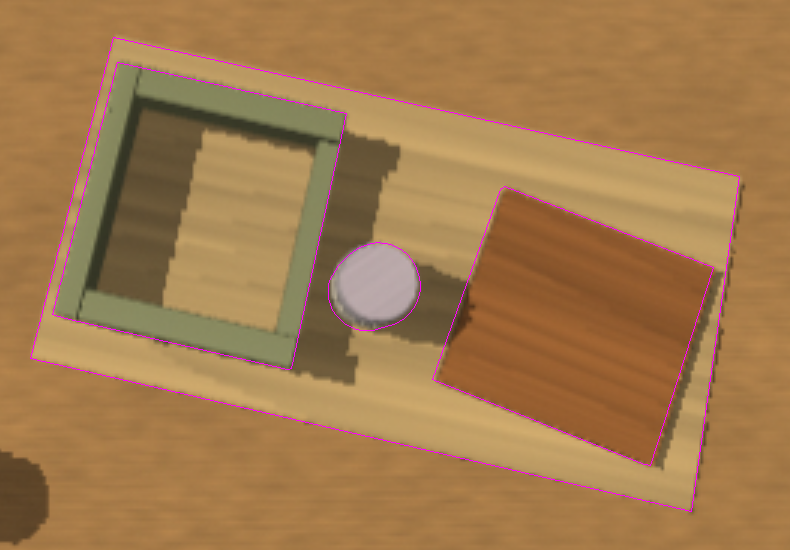

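```bash
cat > mv.py <<'E'
import sys,numpy as np
from workcell import env
# target x y z yaw -> row, from measured pose
s=env.state(); p=np.array(s['tool_pos']); y=s['tool_rot'][2]; t=list(map(float,sys.argv[1:]))
d=np.array(t[:3])-p; c,n=np.cos(y),np.sin(y)
w=(y-(t[3] if len(t)>3 else y)+np.pi)%(2*np.pi)-np.pi
print(s['time_s'],np.round(p,4),np.round(s['tool_rot'],4),'row',np.round([(c*d[0]+n*d[1])/.5,(n*d[0]-c*d[1])/.5,-d[2]/.5,w/2/np.pi],4))
E
python3 mv.py 0.520 0.060 0.14 1.348
```

```text
1.9 [0.1687 0.5235 0.1961] [ 3.1415 -0.      2.8298] row [-0.953  -0.6668  0.1122  0.2358]
```

Call:
step_arm([
  [-0.953, -0.667, 0.06, 0.236],
  [-0.953, -0.667, 0.06, 0.236],
  [-0.953, -0.667, 0.06, 0.236],
  [-0.953, -0.667, 0.06, 0.236],
  [-0.953, -0.667, 0.06, 0.236],
  [-0.953, -0.667, 0.06, 0.236],
  [-0.953, -0.667, 0.06, 0.236],
  [-0.953, -0.667, 0.112, 0.236],
  [-0.953, -0.667, 0.112, 0.236],
  [-0.953, -0.667, 0.112, 0.236],
], hand=1)

```text
time_s: 3.15
tool_pos: [0.5207, 0.0572, 0.1388]
tool_rot: [-3.14, 0.001, 1.343]
force: [0.0, 1.7, 0.0]
opening: 0.094
grasp_force: 0.0
```

```bash
python3 mv.py 0.520 0.060 0.052 1.348
```

```text
3.15 [0.5207 0.0572 0.1388] [-3.1398e+00  7.0000e-04  1.3434e+00] row [ 0.0051 -0.0026  0.1735 -0.0007]
```

Call:
step_arm([
  [0, 0, 0, 0],
  [0, 0, 0.08, 0],
  [0, 0, 0.14, 0],
  [0, 0, 0.176, 0],
  [0, 0, 0.176, 0],
  [0, 0, 0.176, 0],
])

```text
time_s: 3.9
tool_pos: [0.5209, 0.0605, 0.0538]
tool_rot: [3.139, -0.001, 1.348]
force: [-0.7, 0.1, 0.6]
opening: 0.0939
grasp_force: 0.0
```

Call:
step_arm([
  [0, 0, 0, 0],
  [0, 0, 0, 0],
  [0, 0, 0, 0],
  [0, 0, 0, 0],
  [0, 0, 0, 0],
  [0, 0, 0, 0],
], hand=-0.2)

```text
time_s: 4.65
tool_pos: [0.5204, 0.0598, 0.0521]
tool_rot: [3.141, -0.0, 1.347]
force: [2.0, -0.8, -0.2]
opening: 0.0493
grasp_force: 29.2
```

Call:
step_arm([
  [0, 0, -0.03, 0],
  [0, 0, -0.08, 0],
  [0, 0, -0.12, 0],
  [0, 0, -0.12, 0],
  [0, -0.08, -0.12, 0],
  [0, -0.18, -0.12, 0],
  [0, -0.28, -0.12, 0],
  [0, -0.33, -0.12, 0],
  [0, -0.33, -0.12, 0],
  [0, -0.33, -0.12, 0],
])

```text
time_s: 5.9
tool_pos: [0.3594, 0.0964, 0.1118]
tool_rot: [3.141, 0.0, 1.347]
force: [0.3, -0.4, -2.6]
opening: 0.0491
grasp_force: 29.0
```

Run:
```python
from h import *
for c in('top','scene'):
    im=cam(c)['img'][...,::-1]; cv2.imwrite(f'pics/{c}1.png',im)
cv2.imwrite('pics/b.png',np.hstack([cv2.imread('pics/top1.png')[100:384,200:500],cv2.imread('pics/scene1.png')[50:334,50:350]]))
```

```text
(no output)
```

View pics/b.png

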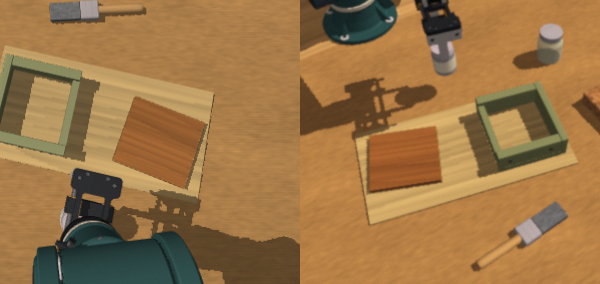

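Call:
step_arm([
  [0, 0, 0.05, 0],
  [0, 0, 0.1, 0],
  [0, 0, 0.124, 0],
  [0, 0, 0.13, 0],
  [0, 0, 0.131, 0],
  [0, 0, 0.131, 0],
  [0, 0, 0.131, 0],
])

```text
time_s: 6.88
tool_pos: [0.3596, 0.0966, 0.0473]
tool_rot: [3.14, -0.001, 1.347]
force: [-0.5, -0.2, -3.5]
opening: 0.0487
grasp_force: 29.0
```

Not yet in contact; creep down a little.

Call:
step_arm([
  [0, 0, 0.001, 0],
  [0, 0, 0.002, 0],
  [0, 0, 0.002, 0],
  [0, 0, 0.002, 0],
])

```text
time_s: 7.38
tool_pos: [0.3594, 0.0967, 0.0461]
tool_rot: [3.141, -0.001, 1.347]
force: [0.4, 0.7, 0.8]
opening: 0.049
grasp_force: 29.6
```

Call:
step_arm([
  [0, 0, 0, 0],
  [0, 0, 0, 0],
  [0, 0, 0, 0],
  [0, 0, 0, 0],
  [0, 0, -0.03, 0],
  [0, 0, -0.1, 0],
  [0, 0, -0.2, 0],
  [0, 0, -0.22, 0],
  [0, 0, -0.22, 0],
], hand=1)

```text
time_s: 8.5
tool_pos: [0.3596, 0.0966, 0.1565]
tool_rot: [3.14, -0.001, 1.347]
force: [0.1, -0.6, -0.7]
opening: 0.0938
grasp_force: 0.0
```

```bash
python3 - <<'E'
from h import *
Cs=[cam('top'),cam('scene')]; 
for i,c in enumerate(('top','scene')):
    for n,g in(('tin0',[.36,.097,0]),('panel',[.498,-.08,1.197])):
        m=mask(c,n)
        if m is not None: print(c,n,[np.round(v,4) for v in fit([Cs[i]],[m],n,g)])
u=np.array([.498,-.0802]); y=1.196; print('behind panel 115mm', u-.115*np.array([np.cos(y),np.sin(y)]))
E
python3 mv.py 0.4559 -0.1872 0.14 1.196
```

```text
top tin0 [array([0.368 , 0.1135, 0.0496]), np.float64(1.855)]
top panel [array([ 0.4977, -0.0818,  1.1952]), np.float64(0.0191)]
scene tin0 [array([0.3591, 0.0985, 0.0333]), np.float64(0.1228)]
scene panel [array([ 0.4988, -0.0805,  1.1965]), np.float64(0.0315)]
behind panel 115mm [ 0.45590045 -0.18721695]
8.8 [0.3582 0.0964 0.1542] [-3.1388e+00  9.0000e-04  1.3470e+00] row [-0.5098  0.3164  0.0283  0.024 ]
```

Call:
step_arm([
  [-0.51, 0.314, 0.03, 0.024],
  [-0.51, 0.314, 0.03, 0.024],
  [-0.51, 0.314, 0.03, 0.024],
  [-0.51, 0.314, 0.03, 0.024],
  [-0.51, 0.314, 0.03, 0.024],
  [-0.51, 0.314, 0.03, 0.024],
  [-0.51, 0.314, 0.16, 0.024],
  [-0.51, 0.314, 0.255, 0.024],
  [-0.51, 0.314, 0.255, 0.024],
  [-0.51, 0.314, 0.255, 0.024],
])

```text
time_s: 10.05
tool_pos: [0.4566, -0.1868, 0.0299]
tool_rot: [3.139, 0.0, 1.197]
force: [-0.1, 0.1, -0.1]
opening: 0.0939
grasp_force: 0.0
```

```bash
python3 mv.py 0.4559 -0.1872 0.028 1.196
```

```text
10.05 [ 0.4566 -0.1868  0.0299] [3.1391 0.     1.197 ] row [-0.0012 -0.0011  0.0038  0.0002]
```

Call:
step_arm([
  [0.04, 0, 0.002, 0],
  [0.06, 0, 0.004, 0],
  [0.076, 0, 0.004, 0],
  [0.092, 0, 0.004, 0],
  [0.108, 0, 0.004, 0],
  [0.124, 0, 0.004, 0],
  [0.14, 0, 0.004, 0],
  [0.152, 0, 0.004, 0],
  [0.164, 0, 0.004, 0],
  [0.164, 0, 0.004, 0],
])

```text
time_s: 11.3
tool_pos: [0.4857, -0.1103, 0.026]
tool_rot: [-3.142, -0.0, 1.197]
force: [0.5, -0.5, 0.5]
opening: 0.0938
grasp_force: 0.0
```

```bash
cat > pan.py <<'E'
from h import *
import sys
g=list(map(float,sys.argv[1:4])); tr=np.array([.550,.0949,1.3478]); c,s=np.cos(tr[2]),np.sin(tr[2])
def it(p): d=np.array(p[:2])-tr[:2]; return np.round([1e3*(c*d[0]+s*d[1]),1e3*(-s*d[0]+c*d[1])],1)
st=env.state(); print('tool',np.round(st['tool_pos'],4),it(st['tool_pos']),np.degrees(st['tool_rot'][2]-tr[2]).round(2),'F',np.round(st['force'],1))
for k in('top','scene'):
    C=cam(k); m=mask(k,'panel')
    if m is None: continue
    q,f=fit([C],[m],'panel',g); print(k,np.round(q,4),round(f,3),it(q),np.degrees(q[2]-tr[2]).round(2))
    cv2.imwrite(f'pics/{k}_{st["time_s"]:.2f}.png',C['img'][...,::-1])
E
python3 pan.py .516 -.034 1.196; ls pics
```

```text
tool [ 0.4857 -0.1103  0.026 ] [-214.3   17.4] -8.65 F [ 0.5 -0.5  0.5]
top [ 0.5066 -0.0559  1.206 ] 0.287 [-156.6    8.9] -8.13
scene [ 0.4989 -0.0807  1.203 ] 0.265 [-182.6   11. ] -8.3
b.png
ov.png
scene0.png
scene1.png
scene_11.30.png
top0.png
top1.png
top_11.30.png
```

```bash
cd pics; python3 -c "
import cv2,numpy as np
a=cv2.imread('top_11.30.png')[120:320,230:430];b=cv2.imread('scene_11.30.png')[110:310,60:260]
cv2.imwrite('c.png',cv2.resize(np.hstack([a,b]),None,fx=2,fy=2))"
```

```text
(no output)
```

View pics/c.png

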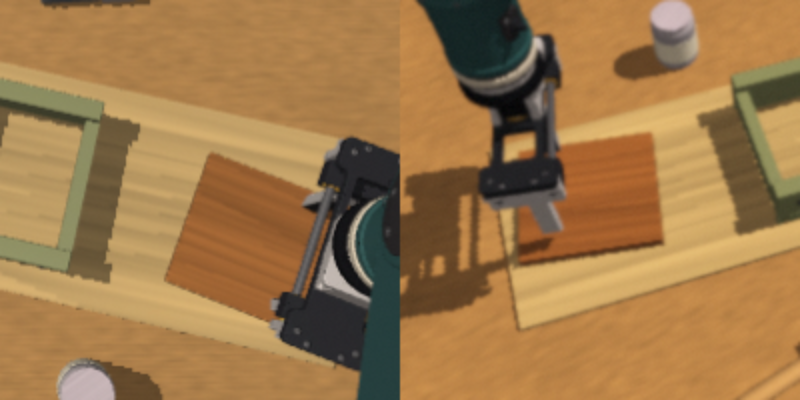

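Run:
```python
from h import *
s=env.state(); print(s['time_s'],s['tool_pos'],s['tool_rot'],s['force'],s['joint_positions'])
p=np.array(s['tool_pos']); y=s['tool_rot'][2]; ty=np.array([np.sin(y),-np.cos(y),0])
T_=[cam('top'),cam('scene')]
for C,n,(x0,y0) in zip(T_,('top','scene'),((230,120),(60,110))):
    for k in(-.053,.053):
        for z in(-.019,0.03): print(n,k,z,(proj(C,[p+k*ty+[0,0,z]])[0]-[x0,y0])*2+[400*(n=='scene'),0])
print(ray(T_[1],(137.5,222.5),.007),ray(T_[1],(137.5,222.5),.018))
```

```text
11.5 [ 0.48549783 -0.11079451  0.0260544 ] [-3.14159131e+00  9.92188555e-06  1.19594169e+00] [1.13787002 0.72143803 0.89565235] [-3.38264078e-01  7.16902399e-02  1.73421451e+00 -1.01450075e-05
  1.33568962e+00  3.65929226e-02]
top -0.053 -0.019 [267.98445074 303.95292909]
top -0.053 0.03 [283.98322848 305.79908002]
top 0.053 -0.019 [300.04112313 205.86982874]
top 0.053 0.03 [317.72856679 201.30620039]
scene -0.053 -0.019 [556.7835132  161.58350409]
scene -0.053 0.03 [546.1900675  136.14235388]
scene 0.053 -0.019 [559.31619746 244.380459  ]
scene 0.053 0.03 [547.99534465 221.16474676]
[ 0.51068814 -0.12492741  0.007     ] [ 0.51784972 -0.12513689  0.018     ]
```

Run:
```python
from h import *
s=env.state(); p=np.array(s['tool_pos']); y=s['tool_rot'][2]; q=[p[0],p[1],y]
out=[]
for n,(x0,y0) in(('top',(340,185)),('scene',(105,170))):
    C=cam(n); im=C['img'][...,::-1]; x0,y0=(345,190) if n=='top' else (105,185)
    x0,y0=(340,190) if n=='top' else (100,180)
    if n=='top': x0,y0=345,190
    c0=proj(C,[p+[0,0,-.019]])[0].astype(int)-[38,38]
    cr=cv2.resize(im[c0[1]:c0[1]+76,c0[0]:c0[0]+76],(532,532)[:2],interpolation=cv2.INTER_CUBIC)[:,:395] if 0 else cv2.resize(im[c0[1]:c0[1]+76,c0[0]:c0[0]+76],(395,395),interpolation=cv2.INTER_CUBIC)
    k=395/76
    for sgn in(-1,1):
        for z,col in((p[2]-.019,(255,0,255)),(.018,(0,255,255))):
            b=np.array([[a,sgn*d,z] for a,d in((-.008,.047),(.008,.047),(.008,.0595),(-.008,.0595))])
            cv2.polylines(cr,[np.round((proj(C,T(q,b))-c0+.5)*k).astype(int)],True,col,1)
    pq=[.498,-.0802,1.196]; cv2.polylines(cr,[np.round((cv2.convexHull(proj(C,T(pq,M['panel'][0])).astype(np.float32))-c0+.5)*k).astype(int)],True,(255,255,255),1)
    out.append(cr)
cv2.imwrite('pics/d.png',np.hstack(out))
```

```text
(no output)
```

View pics/d.png

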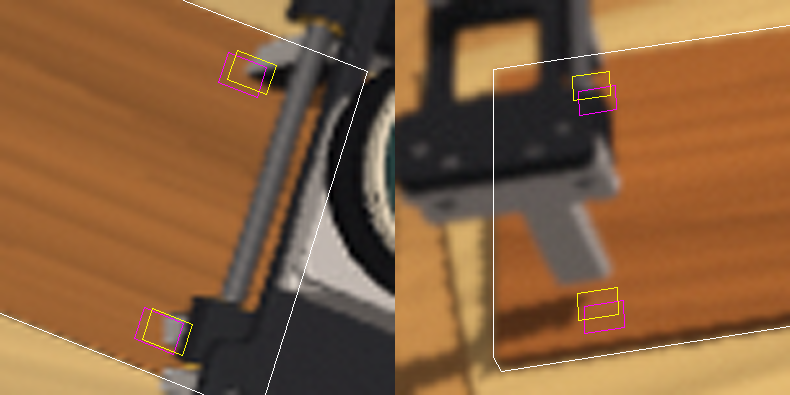

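Call:
step_arm([
  [0, 0, 0.008, 0],
  [0, 0, 0.016, 0],
  [0, 0, 0.02, 0],
  [0, 0, 0.02, 0],
])

```text
time_s: 12.2
tool_pos: [0.4853, -0.1106, 0.0157]
tool_rot: [-3.141, -0.0, 1.196]
force: [0.4, 0.2, -0.4]
opening: 0.0943
grasp_force: 0.0
```

Call:
step_arm([
  [0, 0, 0.006, 0],
  [0, 0, 0.01, 0],
  [0, 0, 0.01, 0],
])

```text
time_s: 12.58
tool_pos: [0.4854, -0.1106, 0.0108]
tool_rot: [-3.141, -0.0, 1.196]
force: [-0.2, -0.5, -0.0]
opening: 0.0938
grasp_force: 0.0
```

Call:
step_arm([
  [0, 0, 0.006, 0],
  [0, 0, 0.01, 0],
  [0, 0, 0.01, 0],
])

```text
time_s: 12.95
tool_pos: [0.486, -0.1108, 0.0088]
tool_rot: [3.141, -0.0, 1.196]
force: [-4.6, 1.1, 12.6]
opening: 0.0941
grasp_force: 6.6
```

Call:
step_arm([
  [0, 0, -0.04, 0],
  [0, 0, -0.06, 0],
  [-0.08, 0, -0.06, 0],
  [-0.164, 0, -0.06, 0],
  [-0.164, 0, -0.06, 0],
  [-0.164, 0, -0.03, 0],
  [-0.164, 0, 0.002, 0],
  [-0.164, 0, 0.01, 0],
  [-0.164, 0, 0.01, 0],
  [-0.164, 0, 0.01, 0],
])

```text
time_s: 14.2
tool_pos: [0.456, -0.1869, 0.0014]
tool_rot: [3.141, -0.0, 1.197]
force: [0.2, 0.2, -0.2]
opening: 0.0939
grasp_force: 0.0
```

Run:
```python
from h import *
import json
s=env.state(); p=np.array(s['tool_pos']); y=s['tool_rot'][2]; print(s['time_s'],p,s['force'])
c,n=np.cos(y),np.sin(y); q=[p[0],p[1],y]; out=[]
for nm in('top','scene'):
    C=cam(nm); im=C['img'][...,::-1]; c0=proj(C,[p+[.0,0,.0]])[0].astype(int)-([70,48] if nm=='top' else [40,48])
    c0=np.maximum(c0,0); cr=cv2.resize(im[c0[1]:c0[1]+96,c0[0]:c0[0]+96],(396,396),interpolation=cv2.INTER_CUBIC); k=396/96
    for sg in(-1,1):
        b=np.array([[a,sg*d,p[2]+.009] for a,d in((-.008,.047),(.008,.047),(.008,.0595),(-.008,.0595))])
        cv2.polylines(cr,[np.round((proj(C,T(q,b))-c0+.5)*k).astype(int)],True,(255,0,255),1)
    m=mask(nm,'panel'); r,f=fit([C],[m],'panel',[.498,-.08,1.196]); print(nm,np.round(r,4),round(f,3)); out.append(cr)
    m=mask(nm,'tin0'); print('tin',None if m is None else fit([C],[m],'tin0',[.359,.098,0]))
cv2.imwrite('pics/e.png',np.hstack(out))
```

```text
14.2 [ 0.45601764 -0.18687476  0.00139712] [ 0.18427272  0.24050229 -0.15729627]
top [ 0.4971 -0.0811  1.201 ] 0.024
tin (array([ 0.36058901,  0.09793743, -0.01561324]), np.float64(0.09812843054533005))
scene [ 0.4987 -0.0804  1.1997] 0.021
tin (array([ 0.3586371 ,  0.09812859, -0.01095423]), np.float64(0.18688924610614777))
```

View pics/e.png

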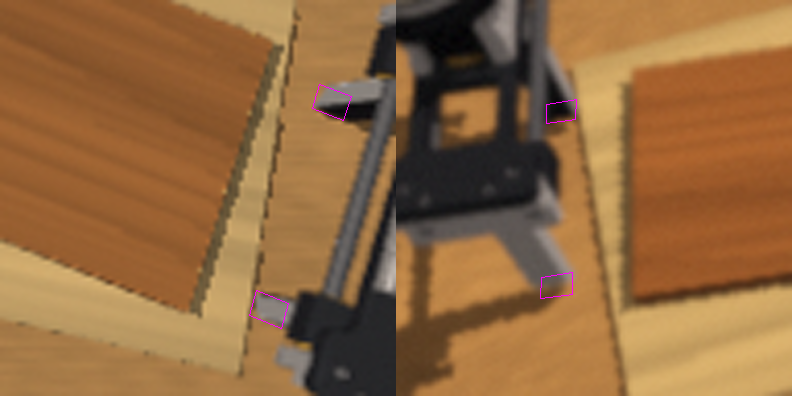

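Call:
step_arm([
  [0.04, 0, 0, 0],
  [0.056, 0, 0, 0],
  [0.072, 0, 0, 0],
  [0.088, 0, 0, 0],
  [0.104, 0, 0, 0],
  [0.12, 0, 0, 0],
  [0.136, 0, 0, 0],
  [0.15, 0, 0, 0],
  [0.164, 0, 0, 0],
  [0.164, 0, 0, 0],
])

```text
time_s: 15.75
tool_pos: [0.4857, -0.1098, 0.0009]
tool_rot: [-3.141, -0.001, 1.197]
force: [0.4, 0.3, 0.7]
opening: 0.0938
grasp_force: 0.0
```

```bash
cat > pan2.py <<'E'
# panel pose from front part: fit with mask restricted away from the gripper (silhouette agreement only where not occluded)
from h import *
import sys
g=list(map(float,sys.argv[1:4])); tr=np.array([.550,.0949,1.3478]); c,s=np.cos(tr[2]),np.sin(tr[2])
def it(p): d=np.array(p[:2])-tr[:2]; return np.round([1e3*(c*d[0]+s*d[1]),1e3*(-s*d[0]+c*d[1])],1)
st=env.state(); tp=np.array(st['tool_pos']); y=st['tool_rot'][2]
print('tool',np.round(tp,4),it(tp),np.degrees(y-tr[2]).round(2),'F',np.round(st['force'],1),st['time_s'])
for k in('top','scene'):
    C=cam(k); r=regions_of(k,'panel')
    cv2.imwrite(f'pics/{k}_{st["time_s"]:.2f}.png',C['img'][...,::-1])
    if not r: print('none'); continue
    hsv=cv2.cvtColor(C['img'],cv2.COLOR_RGB2HSV).astype(int)
    m=np.asarray(r[0]['pixels']).astype(np.float32)
    # keep only pixels whose board-top position lies >cut ahead of the tool along its x and before the rail
    v,u=np.mgrid[:384,:512]; n=cv2.undistortPoints(np.stack([u.ravel(),v.ravel()],1).astype(float)[:,None],C['K'],C['d'])[:,0]
    d=np.c_[n,np.ones(len(n))]@C['R']; o=-C['R'].T@C['t']; P=o+d*((.018-o[2])/d[:,2])[:,None]
    ahead=(P[:,0]-tp[0])*np.cos(y)+(P[:,1]-tp[1])*np.sin(y); tx=(P[:,0]-tr[0])*c+(P[:,1]-tr[1])*s
    w=((ahead>(.05 if k=='top' else .075))&(tx<float(sys.argv[4] if len(sys.argv)>4 else 1))).reshape(384,512)
    q0=np.array(g); f=lambda e:np.abs((sil(C,'panel',q0+e)-m)*w).sum()/m.sum(); e=np.zeros(3)
    for kk in(1,.4): R=minimize(f,e,method='Nelder-Mead',options=dict(initial_simplex=e+np.array([[0,0,0],[.01,0,0],[0,.01,0],[0,0,.05]])*kk,xatol=1e-4,fatol=1e-5)); e=R.x
    q=q0+e; print(k,np.round(q,4),round(R.fun,3),'tray',it(q),np.degrees(q[2]-tr[2]).round(2),'conf',r[0]['conf'])
E
python3 pan2.py .5160 -.034 1.197
```

```text
tool [ 0.4857 -0.1098  0.0009] [-213.8   17.4] -8.64 F [0.4 0.3 0.7] 15.75
top [ 0.5157 -0.0318  1.192 ] 0.011 tray [-131.1    5.4] -8.93 conf 0.9
scene [ 0.5178 -0.0328  1.2189] 0.018 tray [-131.7    3.1] -7.39 conf 0.88
```

Call:
step_arm([
  [0.015, 0.003, 0, -0.003],
  [0.03, 0.006, 0, -0.006],
  [0.046, 0.0082, 0, -0.009],
  [0.061, 0.0104, 0, -0.012],
  [0.076, 0.0122, 0, -0.015],
  [0.092, 0.0138, 0, -0.018],
  [0.107, 0.015, 0, -0.021],
  [0.122, 0.0162, 0, -0.024],
  [0.122, 0.0162, 0, -0.024],
])

```text
time_s: 17.08
tool_pos: [0.5157, -0.0562, 0.0012]
tool_rot: [3.141, -0.0, 1.348]
force: [-0.3, -0.1, -0.7]
opening: 0.0941
grasp_force: 0.0
```

```bash
python3 pan2.py .5343 0.0259 1.3478 -0.01
```

```text
tool [ 0.5157 -0.0562  0.0012] [-154.9    0. ] 0.01 F [-0.3 -0.1 -0.7] 17.075
top [0.5338 0.0228 1.3431] 0.007 tray [-73.9  -0.1] -0.27 conf 0.89
scene [0.5348 0.0277 1.3435] 0.013 tray [-68.9  -0. ] -0.25 conf 0.85
```

Call:
step_arm([
  [0.016, 0, 0, 0],
  [0.038, 0, 0, 0],
  [0.06, 0, 0, 0],
  [0.082, 0, 0, 0],
  [0.104, 0, 0, 0],
  [0.126, 0, 0, 0],
  [0.148, 0, 0, 0],
  [0.166, 0, 0, 0],
  [0.18, 0, 0, 0],
  [0.18, 0, 0, 0],
])

```text
time_s: 18.52
tool_pos: [0.5355, 0.0317, 0.001]
tool_rot: [-3.141, -0.001, 1.348]
force: [0.3, -0.1, 0.6]
opening: 0.094
grasp_force: 0.0
```

Call:
step_arm([
  [0.01, 0, 0, 0],
  [0.02, 0, 0, 0],
  [0.03, 0, 0, 0],
  [0.04, 0, 0, 0],
  [0.05, 0, 0, 0],
  [0.06, 0, 0, 0],
  [0.068, 0, 0, 0],
  [0.076, 0, 0, 0],
  [0.076, 0, 0, 0],
])

```text
time_s: 19.65
tool_pos: [0.544, 0.0685, 0.0012]
tool_rot: [3.141, -0.001, 1.347]
force: [0.5, 0.1, 0.1]
opening: 0.0941
grasp_force: 0.0
```

```bash
python3 pan2.py .5632 0.151 1.3478
```

```text
tool [0.544  0.0685 0.0012] [-27.1  -0. ] -0.03 F [0.5 0.1 0.1] 19.65
top [0.5663 0.1489 1.3303] 0.123 tray [56.3 -4. ] -1.0 conf 0.95
scene [0.5271 0.1569 1.3714] 0.24 tray [55.4 36. ] 1.35 conf 0.64
```

Call:
step_arm([
  [0.003, 0, 0, 0],
  [0.006, 0, 0, 0],
  [0.009, 0, 0, 0],
  [0.011, 0, 0, 0],
  [0.011, 0, 0, 0],
])

```text
time_s: 20.48
tool_pos: [0.5452, 0.0734, 0.0012]
tool_rot: [3.141, -0.0, 1.347]
force: [0.3, -0.4, -0.1]
opening: 0.0941
grasp_force: 0.5
```

Call:
step_arm([
  [0.002, 0, 0, 0],
  [0.003, 0, 0, 0],
  [0.003, 0, 0, 0],
])

```text
time_s: 20.85
tool_pos: [0.5455, 0.0748, 0.0012]
tool_rot: [3.141, -0.0, 1.347]
force: [0.0, -1.8, 0.7]
opening: 0.094
grasp_force: 0.7
```

Call:
step_arm([
  [0.002, 0, 0, 0],
  [0.003, 0, 0, 0],
  [0.003, 0, 0, 0],
])

```text
time_s: 21.22
tool_pos: [0.5454, 0.0749, 0.0012]
tool_rot: [-3.141, 0.003, 1.347]
force: [-1.5, -5.4, 1.4]
opening: 0.0937
grasp_force: 2.8
```

Call:
step_arm([
  [0.002, 0, 0, 0],
  [0.004, 0, 0, 0],
  [0.004, 0, 0, 0],
])

```text
time_s: 21.6
tool_pos: [0.5454, 0.075, 0.0012]
tool_rot: [-3.141, 0.006, 1.347]
force: [-1.8, -8.8, 3.7]
opening: 0.0939
grasp_force: 5.0
```

Call:
step_arm([
  [-0.01, 0, 0, 0],
  [-0.03, 0, 0, 0],
  [-0.06, 0, 0, 0],
  [-0.1, 0, -0.04, 0],
  [-0.15, 0, -0.15, 0],
  [-0.2, 0, -0.25, 0],
  [-0.3, 0, -0.3, 0],
  [-0.4, 0, -0.3, 0],
  [-0.4, 0, -0.3, 0],
  [-0.4, 0, -0.3, 0],
])

```text
time_s: 22.85
tool_pos: [0.5014, -0.1167, 0.1507]
tool_rot: [-3.141, -0.001, 1.346]
force: [0.3, 1.0, 0.5]
opening: 0.094
grasp_force: 0.0
```

Run:
```python
from h import *
q=[.550+.063*np.cos(1.3478),.0949+.063*np.sin(1.3478),1.3478]; o=[]
tr=[.550,.0949,1.3478]
for n in('top','scene'):
    C=cam(n); im=C['img'][...,::-1]; c0=proj(C,[[.555,.12,.02]])[0].astype(int)-[48,60]
    cr=cv2.resize(im[c0[1]:c0[1]+120,c0[0]:c0[0]+96],(400,500),interpolation=cv2.INTER_CUBIC); k=400/96
    cv2.polylines(cr,[np.round((cv2.convexHull(proj(C,T(q,M['panel'][0])).astype(np.float32))-c0+.5)*k).astype(int)],True,(255,0,255),1)
    o.append(cr)
    m=mask(n,'tin0'); print('tin',None if m is None else fit([C],[m],'tin0',[.359,.098,0]))
cv2.imwrite('pics/f.png',np.hstack(o))
```

```text
tin (array([ 0.36174632,  0.09834088, -0.01716686]), np.float64(0.09723177552223206))
tin (array([0.35766751, 0.09727311, 0.02389845]), np.float64(0.1738124042749405))
```

View pics/f.png

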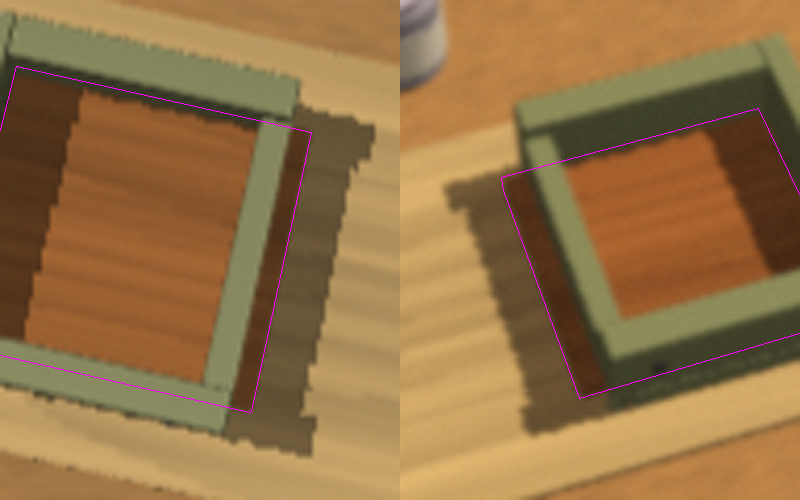

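The panel's rear edge lies on the predicted home outline in both views (rear corners near (311,132) and (251,411) in the left crop). The tin stands upright on the bench and the arm is clear.

```bash
python3 -c "
from workcell import env
print(env.job_done())"
```

```text
the job is handed in; nothing more can be done
None
```

I handed the job in: the tin is standing on the bench off the board, the panel is against the slot's far end wall, and the arm is clear; the hand-in returned no verdict.

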